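# Seat the circuit board and raise it on the cam lift

## Robot

A 6-joint arm with a two-finger parallel gripper is mounted at the origin on the work surface. World frame = base frame: x ahead of the robot, y to its left, z up, the work surface at z = 0. Lengths are in m, angles in rad, forces in N, time in s.
With the tool pointing down it reaches from about 0.425 to 0.95 m from the base axis. Payload 3.5 kg.
Tool frame: the origin (TCP) lies between the finger pads; the fingertips stand 14 mm ahead of it and the grasp point (between the pads) lies 5 mm behind it (ctrl.tip_extent is the distance from the TCP to the fingertips, in m); x points along the fingers, z is the direction in which the jaws open and shut, and the axes are right-handed (so a half turn about x gives the same grasp; the last joint's range is limited). The gripper opens to 85 mm and grips with 20 to 120 N. Pads are 22 mm wide; open, the fingers measure 114 mm over their backs; the gripper's body (76 mm by 85 mm) begins 54 mm behind the grasp point. The pads swing forward as they close: fully open they stand 13 mm farther back than shut.
Start: joints at [-1.473, 0.286, 1.577, -0, 1.279, -0.15], TCP at [0.166, -0.654, 0.245] pointing down, gripper open.
Joint ranges: [-2.77, 2.77], [-0.9, 2.22], [0.21, 2.48], [-1.53, 4.67], [0.24, 2.81], [-2.84, 2.84]. Speed limits (rad/s): [2.79, 2.79, 3.14, 3.14, 3.14, 3.14].

## Interface

Orientations are given as a unit quaternion [x, y, z, w].
In Python, from plant import ctrl gives the robot as it stands.
- The arm moves only by the tool move_arm, never from a script. Its argument "commands" is one flat list of numbers, 4 for each row, row after row: the shift along the tool's x, y, z in units of 25 mm (1.0 is 25 mm), then the turn about the tool's x in units of 5 degrees (1.0 is 5 degrees). A call has 1 to 20 rows; each row shifts and turns the commanded pose from where the row before left it, along the tool's axes as they then stand; what a row does not reach is not made up. A row lasts 1/8 s, in which the tool goes at most 62.5 mm and 10.7 degrees, less where a joint would pass 70% of its speed; a pose out of reach is approached as far as the arm can. A call is refused whole if a number of a shift passes 1 or a number of a turn 1, either way. A call with a gripper value outside its range is refused whole. "jaw" is the finger opening in mm, from 0 to 85.4, set as the call begins (left out, the last holds). The fingers move at their own pace and stop on an object; "force" is the grip in N (left out, the last holds). Time passes only in rows, so rows that do not move let the fingers close. It gives the time, the measured TCP pose, the force and the opening at its end, in the units of the state.
- ctrl.get_state(): the state, without advancing time (a new reading comes with each control period).
- ctrl.read_camera(name): name is "side" or "top" or "wrist"; returns the picture (420x560x3 uint8, red, green, blue); there is no depth.
- ctrl.get_calibration(name): a dict with "camera_matrix" (3x3 intrinsics, pixels), "camera_from_world" (4x4, takes a point from world to camera coordinates); the wrist camera has in their place "mount" (4x4, takes a point from camera to tool coordinates, whose origin is the TCP and whose axes are the tool frame's). Camera axes: x right, y down, z forward; pixel columns grow to the right and rows downward; lengths in m; the calibration is good to about 2 mm. A picture is of the moment at which its call begins: read the wrist's pose just before it. get_calibration takes no time and is no camera call.
- ctrl.sign_off(): hands the job in, once; it reports no verdict.
The state is a dict: "time": time; "qpos": joint angles; "dq": joint speeds; "joint_efforts": joint torques, N m; "eef_pos": TCP position; "tcp_rot": TCP orientation; "contact_force": force on the tool from outside, world axes, zero at the start; "wrist_torque": the same for the moment, N m; "opening": opening from 0.0 (shut) to 1.0 (fully open).
Only numpy, scipy, OpenCV 4.12 (cv2) and the standard library are available. Lean on these libraries where they do the work, as an engineer would, in place of code of your own. Each camera call takes 0.05 s, during which the arm holds its last target.

## Task

On the cam lift fixture, slide the board carrier along its rails by the black knob until you feel it seat against the blue end stop, without ramming the stop. Then turn the red-handled cam lever up to the cam's highest lift and finish while still holding the handle there, with the board still seated: the lever springs back if released, and beyond the highest point the table sinks again. Leave the reel, the jar and the parts bin where they are.

Things in the scene. Friction and masses are not known exactly. Their poses are not given: they have to be found in the camera images.
- fixture: cam lift fixture, fixed to the bench: aluminium base 150 x 310 x 18 mm. Origin: centre of the base's underside, on the bench. z up; y the long way (the carrier slides to +y, to the blue end stop and the lever's side); x away from the robot within 0.2 rad. A grey end plate 50 mm wide (x) at y = 132 to 144 mm is 68 mm high.
- lift_table (a joint): height of the grey lift table over its rest, m: 0 at rest, 0.022 at the cam's highest lift; only the cam moves it. Table 118 mm in x, fixture y = -140 to +120 mm, top 67 mm above the bench at rest; aluminium rails 8 mm high along both long sides, 98 mm apart inside.
- cam_lever (a joint): turn of the lever about the fixture's +y, rad: 0 at rest (sprung back), arm pointing to the fixture's -x (to the robot) and 20 degrees above level; grows as the arm swings up and over to +x. Highest lift at 1.40 (arm 10 degrees past upright), then the table sinks; end of travel 1.85. Near the top the lift is 22 - 15 (angle - 1.40)^2 mm. It takes 3 to 10 N at the handle, about 5 N to hold at the top.
- lever_shaft (a point): point on the lever shaft's axis, level with the handle's centre along the shaft: the centre of the circle that the handle's centre follows; fixture x = 0, y = 195 mm, 45 mm above the bench (in the air, 37 mm outwards of the arm)
- lever_grip: the lever's red handle: round bar 16 mm across, 64 mm long, lying along the fixture's y outwards of the arm (a 12 mm steel rod at fixture y = 158 mm). Origin: the bar's centre, 110 mm from the shaft's axis; 83 mm above the bench at rest, 153 mm at highest lift. It is a sleeve that turns freely on its own axis, so the gripper can keep its attitude.
- carrier_knob (a point): centre of the grip of the carrier's black upright knob, 18 mm across; knob top 20 mm higher. 103 mm above the bench at rest. The carrier is a loose dark steel plate 94 x 120 x 6 mm (0.2 to 0.4 kg) bearing a green circuit board, between the table's rails; the knob is on its centre line, 46 mm from its middle, away from the end stop, and this point 36 mm above its underside.
- carrier_nose (a point): middle of the carrier's front edge, the edge that must meet the end stop (half-way up the 6 mm plate); 106 mm in the fixture's +y from the knob
- end_stop: the blue end stop on the lift table: a block 70 x 20 x 22 mm with a black clamping screw on top, set at a different place each time and firmly clamped. Origin: lower middle of the face the carrier meets, on the table's top; the block extends 20 mm to its +y; axes as the fixture's. The carrier starts 40 to 115 mm short of it.
- reel: a component reel lying flat: two white discs 90 mm across with a black core, 14 mm high overall; a bystander, to be left alone. Origin: centre of its underside.
- jar: a closed jar with a green cap, 54 mm across and 55 mm high; a bystander, to be left alone. Origin: centre of its underside.
- parts_bin: an open yellow parts bin, 80 x 110 mm and 45 mm high, with a few black chips in it; a bystander, to be left alone. Origin: centre of its underside.
Things that resemble listed ones, but are neither listed nor needed, are in the scene too. Leave any pink, purple or white look-alike of the part that bears carrier_knob alone.

How it is judged:
On the way, in this order (a step that is already met when the one before it is completed fails the run):
1. the carrier is seated against the end stop (gap at most 2.5 mm) while the lift is still down (y of carrier_nose in the frame of end_stop between -0.0025 and 0.003 m and x of carrier_nose in the frame of end_stop between -0.006 and 0.006 m and z of carrier_nose in the frame of end_stop between 0 and 0.006 m and value of joint lift_table below 0.003 m), for 0.2 s.
2. the lift is at its highest (within 0.5 mm), the handle held (value of joint lift_table above 0.0215 m and contact force between the fingers and lever_grip above 1 N), for 0.2 s.
At the end, for the whole second after the job is handed in: the lift table is within 0.5 mm of its 22 mm highest lift (lever within about 0.18 rad of 1.40), the fingers hold the red handle with at least 1 N, and the carrier is still seated between the rails with at most 2.5 mm gap to the end stop (all of step 2 and y of carrier_nose in the frame of end_stop between -0.0025 and 0.003 m and x of carrier_nose in the frame of end_stop between -0.006 and 0.006 m and z of carrier_nose in the frame of end_stop between 0 and 0.006 m); the arm keeps its last pose, push and grip.
It fails at once if the end stop is rammed (more than 45 N on it) (contact force between end_stop and anything else above 45 N).
It fails at once if the reel is displaced by more than 20 mm (distance of reel from where it was at the start of the episode above 0.02 m).
It fails at once if the jar is displaced by more than 20 mm (distance of jar from where it was at the start of the episode above 0.02 m).
It fails at once if the parts bin is displaced by more than 20 mm (distance of parts_bin from where it was at the start of the episode above 0.02 m).
It also fails if it takes over 54 s, if anything falls off the work surface, if the arm or the gripper's body presses on something with over 40 N, if the wrist force passes 120 N, or if a joint passes its speed limit or range.

## Working session

There is one attempt and no reset: what is moved stays moved. The work goes in short steps, Python scripts to look and compute and a tool call to move; the robot and the scene stay as the last step left them, time stands still between calls to the robot, and variables do not carry over. Pictures are saved under pics/ and viewed, and the job is handed in when it is done.

Besides the shell and the picture viewer there is one more tool, called after "Emit:" in YAML: its name, and indented under it one key for each argument. move_arm: Moves the arm, as the interface text tells. Its arguments: {"type":"object","properties":{"commands":{"type":"array"},"jaw":{"type":"number"},"force":{"type":"number"}},"required":["commands"]}

```bash
mkdir -p pics; ls
cat > h.py <<'E'
import numpy as np,cv2
from plant import ctrl
from scipy.spatial.transform import Rotation as R
def snap(n,f):
    im=ctrl.read_camera(n); cv2.imwrite('pics/'+f,im[:,:,::-1]); return im
def cam(n,st=None):
    c=ctrl.get_calibration(n);K=np.array(c['camera_matrix'])
    if 'mount' in c:
        st=st or ctrl.get_state();T=np.eye(4);T[:3,:3]=R.from_quat(st['tcp_rot']).as_matrix();T[:3,3]=st['eef_pos']
        W=T@np.array(c['mount'])
    else: W=np.linalg.inv(np.array(c['camera_from_world']))
    return K,W
def ray(n,uv,z=None,st=None):
    K,W=cam(n,st);d=W[:3,:3]@np.linalg.solve(K,[uv[0],uv[1],1.]);o=W[:3,3]
    if z is None:return o,d/np.linalg.norm(d)
    return o+d*(z-o[2])/d[2]
def proj(n,p,st=None):
    K,W=cam(n,st);q=np.linalg.inv(W)@np.r_[p,1];q=K@q[:3];return q[:2]/q[2]
def tri(n1,a,n2,b):
    o1,d1=ray(n1,a);o2,d2=ray(n2,b)
    t=np.linalg.lstsq(np.c_[d1,-d2],o2-o1,rcond=None)[0]
    p,q=o1+t[0]*d1,o2+t[1]*d2;return (p+q)/2,np.linalg.norm(p-q)
E
python3 - <<'E'
from h import *
for n in('side','top','wrist'): snap(n,n+'0.png'); K,W=cam(n);print(n,W.round(3).tolist(),K[0,0])
s=ctrl.get_state();print(s)
print(R.from_quat(s['tcp_rot']).as_matrix().round(3))
E
```

```text
pics
side [[-0.96, -0.216, 0.175, 0.345], [-0.278, 0.723, -0.632, 0.684], [0.01, -0.656, -0.754, 0.877], [0.0, 0.0, 0.0, 1.0]] 450.5798345575516
top [[-0.024, -0.995, 0.093, 0.445], [-0.999, 0.026, 0.026, -0.016], [-0.028, -0.092, -0.995, 1.003], [0.0, 0.0, 0.0, 1.0]] 393.9804195682073
wrist [[0.245, -0.916, -0.319, 0.246], [-0.97, -0.232, -0.079, -0.634], [-0.002, 0.329, -0.944, 0.374], [0.0, 0.0, 0.0, 1.0]] 377.3417697434846
{'time': 0.15, 'qpos': array([-1.47297301e+00,  2.87025252e-01,  1.57783763e+00, -1.78337491e-05,
        1.27862001e+00, -1.50022580e-01]), 'dq': array([-0.00032329, -0.00330757, -0.00463636,  0.00084964,  0.00055265,
        0.00243094]), 'joint_efforts': array([ 8.31158304e-04, -4.06604719e+01, -2.93142843e+01, -1.60985583e-04,
        3.93969181e-03,  4.73745885e-06]), 'eef_pos': array([ 0.16555015, -0.65387951,  0.24422452]), 'tcp_rot': array([ 0.43484162,  0.55843401, -0.43388047,  0.55750512]), 'contact_force': array([1.09327846, 0.48650553, 0.26769261]), 'wrist_torque': array([ 0.00108366,  0.00331775, -0.03813763]), 'opening': 1.002436402730987}
[[-0.     0.969  0.245]
 [ 0.002  0.245 -0.969]
 [-1.     0.    -0.002]]
```

View pics/side0.png

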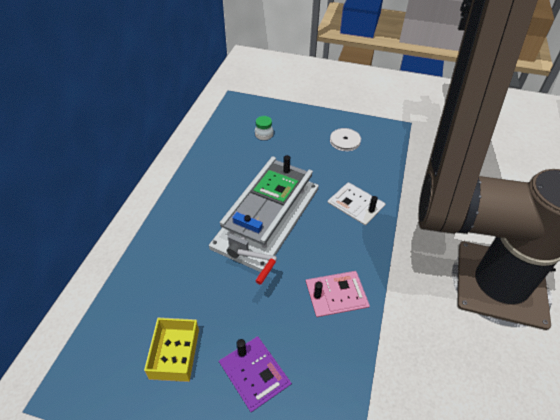

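View pics/top0.png

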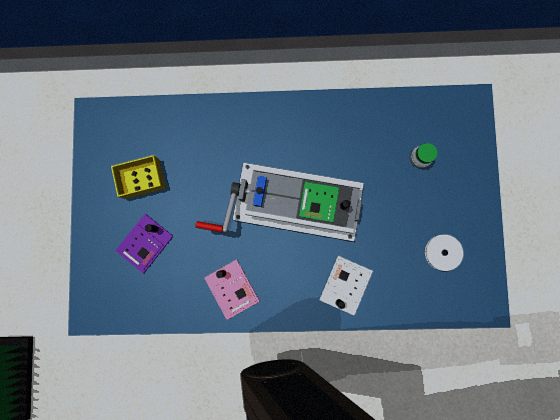

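View pics/wrist0.png

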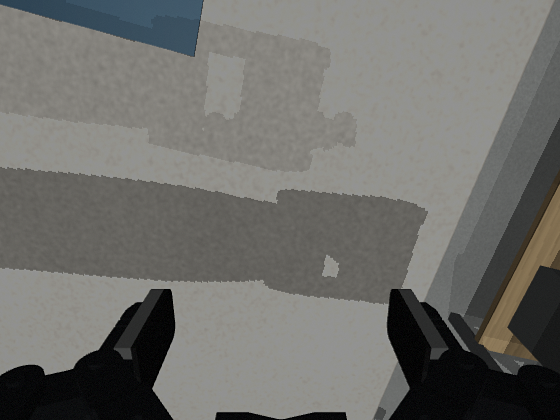

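Run:
```python
from h import *
im=cv2.imread('pics/top0.png')[140:260,180:380];cv2.imwrite('pics/tc.png',cv2.resize(im,None,fx=4,fy=4,interpolation=cv2.INTER_CUBIC))
im=cv2.imread('pics/side0.png')[140:300,200:330];cv2.imwrite('pics/sc.png',cv2.resize(im,None,fx=3.7,fy=3.7,interpolation=cv2.INTER_CUBIC))
for n in('top','side'):
    im=cv2.imread(f'pics/{n}0.png');h=cv2.cvtColor(im,cv2.COLOR_BGR2HSV)
    for nm,lo,hi in(('red',(0,180,80),(6,255,255)),('blue',(110,180,80),(125,255,255)),('green',(50,150,60),(75,255,255))):
        m=cv2.inRange(h,lo,hi);c,_=cv2.findContours(m,0,2)
        for k in c:
            if 40<cv2.contourArea(k)<3000:print(n,nm,cv2.contourArea(k),cv2.minAreaRect(k))
```

```text
top red 120.5 ((208.79844665527344, 225.95758056640625), (26.26633644104004, 6.0773091316223145), 11.888657569885254)
top blue 75.5 ((257.8000183105469, 198.3999786376953), (8.677218437194824, 13.232759475708008), 12.52880859375)
top blue 68.5 ((261.0588684082031, 182.7646942138672), (8.246211051940918, 13.096923828125), 14.03624439239502)
top green 1153.5 ((318.5, 201.5), (34.68817901611328, 35.01698303222656), 9.462323188781738)
top green 265.0 ((426.5, 152.0), (18.0, 19.0), 90.0)
side red 123.5 ((265.15380859375, 270.76922607421875), (5.547001838684082, 27.180309295654297), 33.6900634765625)
side green 447.5 ((275.435546875, 185.16751098632812), (37.262020111083984, 24.123394012451172), 21.037511825561523)
side green 137.0 ((263.5, 122.0), (12.0, 15.0), 90.0)
```

View pics/tc.png

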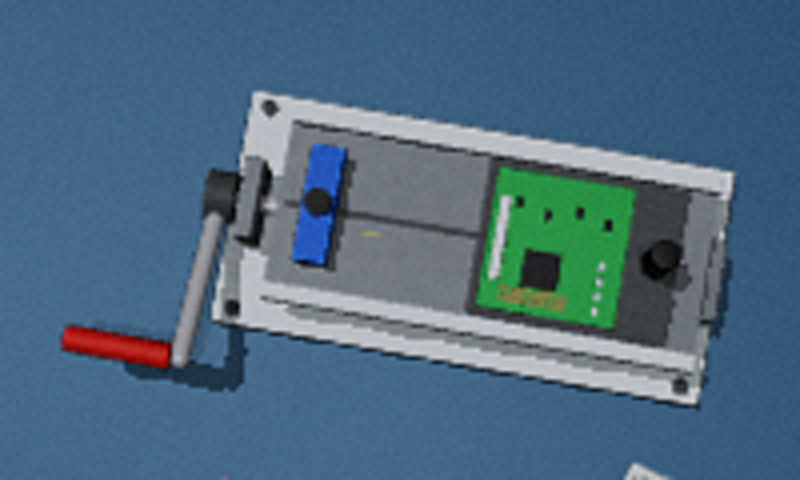

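View pics/sc.png

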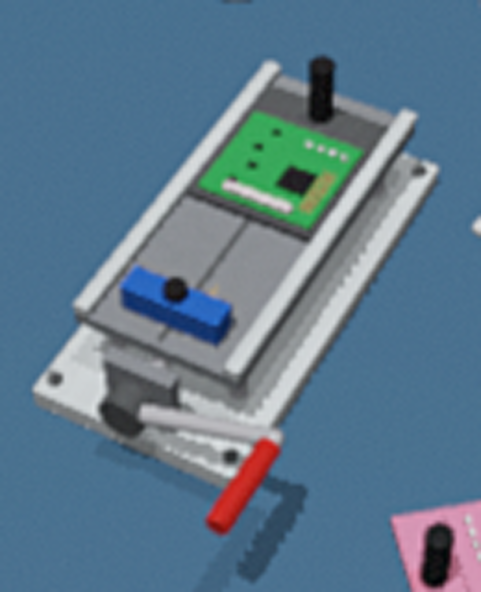

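Run:
```python
from h import *
c=lambda x,y:(180+x/4-.4,140+y/4-.4)
s=lambda x,y:(200+x/3.7-.4,140+y/3.7-.4)
P=[ray('top',c(*q),.018)[:2] for q in((253,92),(735,172),(697,405),(213,320))]
for a,b in((0,1),(1,2),(2,3),(3,0)):print(np.linalg.norm(P[a]-P[b]))
P=np.array(P);ctr=P.mean(0);d=(P[0]+P[3]-P[1]-P[2]);th=np.arctan2(d[1],d[0])-np.pi/2
d2=P[0]+P[1]-P[2]-P[3];th2=np.arctan2(d2[1],d2[0]);print('ctr',ctr,'th',th,th2)
# red handle
g,e=tri('top',(208.8,226),'side',(265.15,270.8));print('grip tri',g,e)
for z in(.083,):print('grip plane',ray('top',(208.8,226),z),ray('side',(265.15,270.8),z))
k=ray('top',c(667,250),.123);print('knobtop',k, tri('top',c(667,250),'side',s(321,63)), ray('side',s(321,64),.123))
# end stop face bottom/top edge nearest carrier
print('stop face top z.089',ray('top',c(347,150),.089),ray('top',c(327,265),.089))
print('side stop face top',ray('side',s(139,268),.089),ray('side',s(232,308),.089))
print('plate front edge z.073',ray('top',c(490,157),.073),ray('top',c(467,310),.073))
def F(ctr,th):
    u=np.array([np.cos(th),np.sin(th)]);v=np.array([-u[1],u[0]])
    return lambda x,y:ctr+x*u+y*v
f=F(ctr,th)
print('pred grip rest',f(-.110*np.cos(np.radians(20)),.195),'gripTop',f(.110*np.sin(np.radians(10)),.195))
u=np.array([np.cos(th),np.sin(th)]);v=np.array([-u[1],u[0]])
for nm,p in(('knob',k),('stopA',ray('top',c(347,150),.089)),('stopB',ray('top',c(327,265),.089)),('frA',ray('top',c(490,157),.073)),('frB',ray('top',c(467,310),.073)),('grip',g)):
    print(nm,(p[:2]-ctr)@u,(p[:2]-ctr)@v)
```

```text
0.3090228125973445
0.14859192973089405
0.306826159870614
0.14769677502955944
ctr [ 0.57132464 -0.03932898] th -0.19789027809367865 -0.19445481140777057
grip tri [0.51130164 0.17329273 0.08271743] 0.0028912487224982126
grip plane [0.50985247 0.17296959 0.083     ] [0.51269204 0.1736137  0.083     ]
knobtop [ 0.55274851 -0.14523948  0.123     ] (array([ 0.55409325, -0.1453201 ,  0.12131334]), np.float64(0.0022891077271918396)) [ 0.55450938 -0.14242808  0.123     ]
stop face top z.089 [0.62125115 0.03478022 0.089     ] [0.55348117 0.04789707 0.089     ]
side stop face top [0.62260794 0.03902818 0.089     ] [0.55655269 0.05373952 0.089     ]
plate front edge z.073 [ 0.61762359 -0.04966758  0.073     ] [ 0.52634915 -0.03340866  0.073     ]
pred grip rest [0.50831304 0.17218723] gripTop [0.62839039 0.14810997]
knob 0.0026085403837733255 -0.10749558453862156
stopA 0.0343821536008653 0.08247846543892473
stopB -0.034643981401463006 0.08201565735969599
frA 0.047427932816187665 -0.0010343939611628654
frB -0.045261674151124975 -0.0030374545269593856
grip -0.10065325446560677 0.19667148942654983
```

Black-knobbed candidates in the top view are the green board on the table (346,202), white (341,303), pink (222,273) and purple (152,229). Only the green one sits between the table rails, and the enlarged crop confirms its dark plate and knob. I'll turn the jaws to fixture x, then go above it.

Emit:
move_arm:
  commands: [0,0,0,-1,0,0,0,-1,0,0,0,-1,0,0,0,-1,0,0,0,-1,0,0,0,-1,0,0,0,-1,0,0,0,-1,0,0,0,-1,0,0,0,-1,0,0,0,-1,0,0,0,-1,0,0,0,-0.9]
  jaw: 60
  force: 30

```text
time: 1.78
eef_pos: [0.1656, -0.6541, 0.2447]
tcp_rot: [0.069, 0.704, -0.068, 0.704]
contact_force: [-0.2, 0.1, 0.6]
opening: 0.705
```

Emit:
move_arm:
  commands: [0,1,0.49,0,0,1,0.49,0,0,1,0.49,0,0,1,0.49,0,0,1,0.49,0,0,1,0.49,0,0,1,0.49,0,0,1,0.49,0,0,1,0.49,0,0,1,0.49,0,0,1,0.49,0,0,1,0.49,0,0,1,0.49,0,0,1,0.49,0,0,1,0.49,0,0,1,0.49,0,0,1,0.49,0,0,1,0.49,0,0,1,0.49,0,0,1,0.49,0]

```text
time: 4.28
eef_pos: [0.5043, -0.2105, 0.2454]
tcp_rot: [0.07, 0.704, -0.07, 0.704]
contact_force: [0.3, 0.5, -0.5]
opening: 0.704
```

Emit:
move_arm:
  commands: [0,1,0.49,0,0,1,0.45,0,0,1,0.49,0,0,0,0,0,0,0,0,0]

```text
time: 4.9
eef_pos: [0.5533, -0.1454, 0.2453]
tcp_rot: [0.069, 0.704, -0.07, 0.704]
contact_force: [0.2, -0.6, -0.1]
opening: 0.704
```

```bash
cat >> h.py <<'E'
C=np.array([.5713,-.0393]);th=-.197
u=np.array([np.cos(th),np.sin(th)]);v=np.array([-u[1],u[0]])
def fx(p): p=np.asarray(p);return np.array([(p[:2]-C)@u,(p[:2]-C)@v,p[2]])
def world(f): return np.r_[C+f[0]*u+f[1]*v,f[2]]
def show():
    s=ctrl.get_state();z=R.from_quat(s['tcp_rot']).as_matrix()[:,2]
    print('t',s['time'],'fix tcp',fx(s['eef_pos']).round(4),'yawerr',round(np.arctan2(z[1],z[0])-th,4),'F',s['contact_force'].round(1),'open',round(s['opening'],3));return s
E
python3 - <<'E'
from h import *
s=show();print(s['qpos']);im=snap('wrist','w1.png');print(proj('wrist',world([.0026,-.1075,.123]),s))
E
```

```text
t 4.9 fix tcp [ 0.0031 -0.1075  0.2453] yawerr 0.0002 F [ 0.2 -0.6 -0.1] open 0.704
[-4.34030222e-01  6.10508634e-02  1.83399590e+00 -5.02948116e-04
  1.24676734e+00 -2.37115627e-01]
[281.97534553 208.25377778]
```

View pics/w1.png

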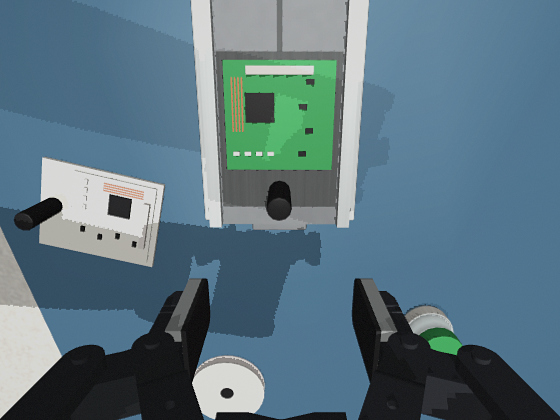

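The knob top is at (280,207) in the wrist view, against the predicted (282,208), on the green-board carrier. Descending.

Emit:
move_arm:
  commands: [1,0,-0.05,0,1,0,0,0,1,0,0,0,1,0,0,0,1,0,0,0,0.5,0,0,0,0.2,0,0,0,0.2,0,0,0]

```text
time: 5.95
eef_pos: [0.553, -0.1458, 0.0986]
tcp_rot: [0.07, 0.703, -0.07, 0.704]
contact_force: [-0.6, 0.4, 0.1]
opening: 0.706
```

Emit:
move_arm:
  commands: [0,0,0,0,0,0,0,0,0,0,0,0,0,0,0,0,0,0,0,0,0,0,0,0,0,0,0,0,0,0,0,0]
  jaw: 0
  force: 25

```text
time: 6.95
eef_pos: [0.5527, -0.1454, 0.0984]
tcp_rot: [0.07, 0.703, -0.07, 0.704]
contact_force: [-1.2, 0.2, 5.1]
opening: 0.197
```

Run:
```python
from h import *
show();im=snap('wrist','w2.png');s=ctrl.get_state();print(proj('wrist',world([0,.082,.067]),s),proj('wrist',world([0,.082,.089]),s))
```

```text
t 6.95 fix tcp [ 0.0025 -0.1077  0.0984] yawerr -0.0003 F [-1.2  0.2  5.1] open 0.197
[ 276.37990106 -279.10145101] [ 275.51347044 -356.96974552]
```

View pics/w2.png

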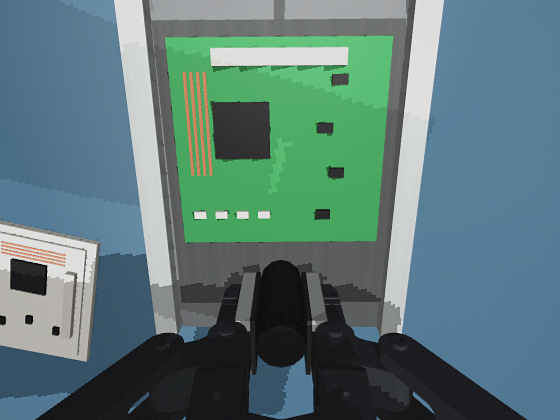

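Run:
```python
from h import *
s=ctrl.get_state();print([fx(ray('wrist',q,.073,s)).round(4) for q in((160,17.5),(280,19.5),(405,20))])
```

```text
[array([-0.0431, -0.0014,  0.073 ]), array([ 0.001, -0.002,  0.073]), array([ 0.0471, -0.0022,  0.073 ])]
```

Emit:
move_arm:
  commands: [0,0.2,0,0,0,0.4,0,0,0,0.4,0,0,0,0.4,0,0,0,0.4,0,0,0,0.4,0,0,0,0.2,0,0,0,0,0,0]

```text
time: 8.0
eef_pos: [0.5647, -0.0859, 0.0984]
tcp_rot: [0.069, 0.703, -0.069, 0.704]
contact_force: [-0.3, -2.2, 5.6]
opening: 0.203
```

Run:
```python
from h import *
s=show();snap('top','t3.png');im=snap('wrist','w3.png')
im=cv2.imread('pics/t3.png')[140:260,180:380];cv2.imwrite('pics/tc3.png',cv2.resize(im,None,fx=4,fy=4,interpolation=cv2.INTER_CUBIC))
```

```text
t 8.0 fix tcp [ 0.0027 -0.047   0.0984] yawerr 0.0005 F [-0.3 -2.2  5.6] open 0.203
```

View pics/w3.png

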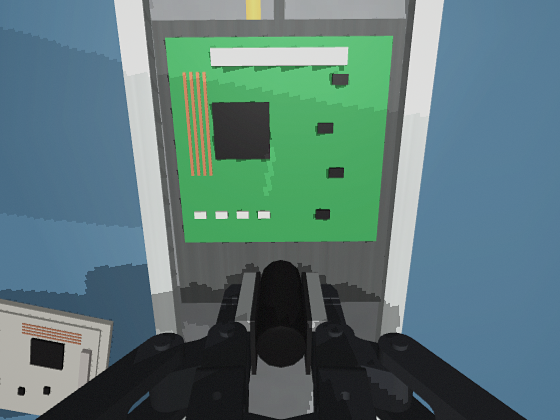

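View pics/tc3.png

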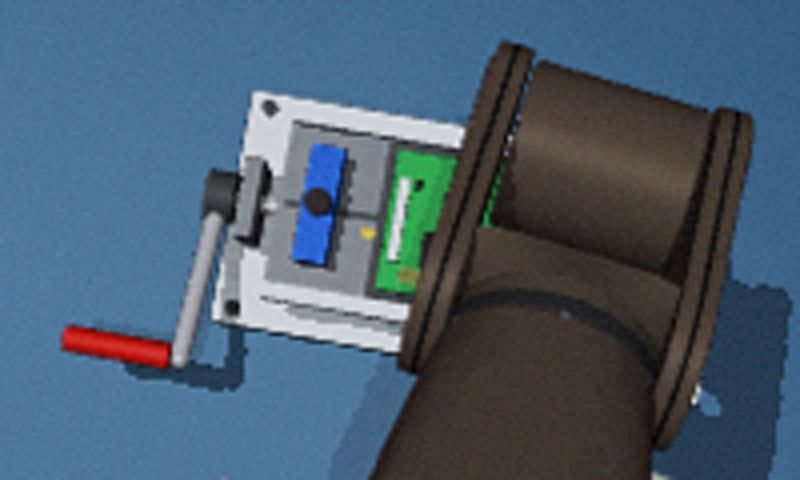

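Emit:
move_arm:
  commands: [0,0.2,0,0,0,0.2,0,0,0,0.2,0,0,0,0.1,0,0,0,0,0,0]

```text
time: 8.72
eef_pos: [0.5681, -0.0693, 0.0984]
tcp_rot: [0.069, 0.703, -0.07, 0.704]
contact_force: [-0.9, -3.7, 5.7]
opening: 0.204
```

Run:
```python
from h import *
s=show();im=snap('wrist','w4.png')
```

```text
t 8.725 fix tcp [ 0.0027 -0.03    0.0984] yawerr 0.0005 F [-0.9 -3.7  5.7] open 0.204
```

View pics/w4.png

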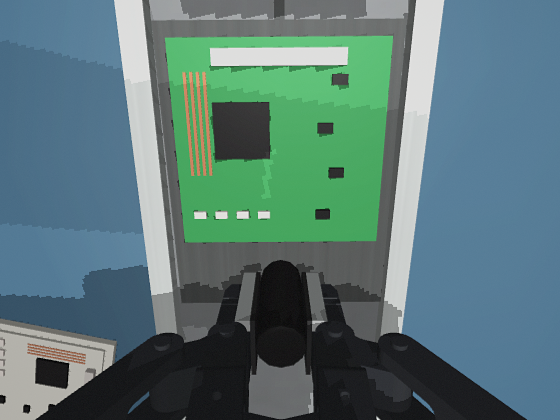

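Emit:
move_arm:
  commands: [0,0.04,0,0,0,0.04,0,0,0,0.04,0,0,0,0.04,0,0]

```text
time: 9.28
eef_pos: [0.5688, -0.0658, 0.0984]
tcp_rot: [0.069, 0.703, -0.07, 0.704]
contact_force: [-1.1, -5.3, 5.3]
opening: 0.204
```

Emit:
move_arm:
  commands: [0,0.04,0,0,0,0.02,0,0]

```text
time: 9.52
eef_pos: [0.5691, -0.0643, 0.0984]
tcp_rot: [0.069, 0.703, -0.07, 0.704]
contact_force: [-1.6, -5.3, 5.5]
opening: 0.202
```

Emit:
move_arm:
  commands: [0,0.04,0,0,0,0,0,0]

```text
time: 9.78
eef_pos: [0.5693, -0.0633, 0.0984]
tcp_rot: [0.069, 0.703, -0.07, 0.704]
contact_force: [-1.2, -5.0, 5.6]
opening: 0.2
```

Emit:
move_arm:
  commands: [0,0.04,0,0,0,0,0,0]

```text
time: 10.02
eef_pos: [0.5695, -0.0623, 0.0984]
tcp_rot: [0.069, 0.703, -0.07, 0.704]
contact_force: [-0.7, -4.3, 4.9]
opening: 0.198
```

Emit:
move_arm:
  commands: [0,0.04,0,0,0,0,0,0]

```text
time: 10.28
eef_pos: [0.5695, -0.062, 0.0984]
tcp_rot: [0.068, 0.703, -0.07, 0.704]
contact_force: [-1.6, -6.3, 5.7]
opening: 0.2
```

Emit:
move_arm:
  commands: [0,0.03,0,0,0,0,0,0]

```text
time: 10.52
eef_pos: [0.5695, -0.0619, 0.0984]
tcp_rot: [0.068, 0.703, -0.071, 0.704]
contact_force: [-2.1, -8.5, 5.0]
opening: 0.203
```

Emit:
move_arm:
  commands: [0,0.03,0,0,0,0,0,0]

```text
time: 10.78
eef_pos: [0.5695, -0.0618, 0.0984]
tcp_rot: [0.067, 0.704, -0.071, 0.704]
contact_force: [-3.5, -12.0, 5.7]
opening: 0.205
```

Run:
```python
from h import *
s=show();im=snap('wrist','w5.png');im=snap('side','s5.png')
im=cv2.imread('pics/s5.png')[140:300,200:330];cv2.imwrite('pics/sc5.png',cv2.resize(im,None,fx=3.7,fy=3.7,interpolation=cv2.INTER_CUBIC))
```

```text
t 10.775 fix tcp [ 0.0026 -0.0225  0.0984] yawerr 0.0012 F [ -3.5 -12.    5.7] open 0.205
```

View pics/w5.png

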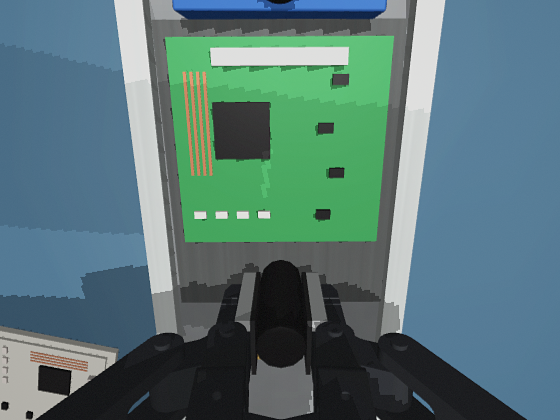

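View pics/sc5.png

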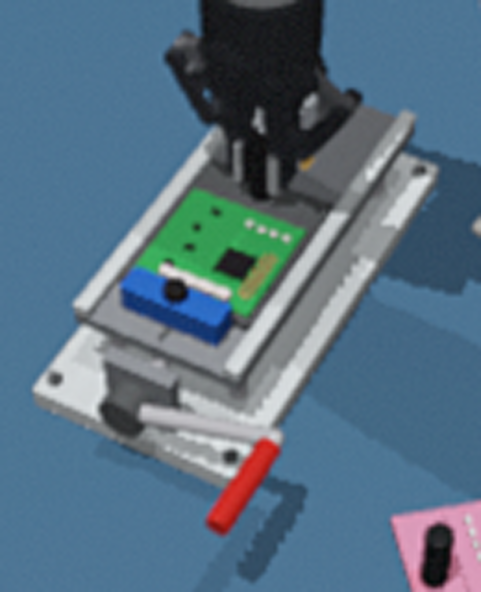

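Run:
```python
from h import *
im=cv2.imread('pics/w5.png')[0:50,140:420];cv2.imwrite('pics/wc5.png',cv2.resize(im,None,fx=2.85,fy=8,interpolation=cv2.INTER_NEAREST))
print(im[5:30,60].tolist())
s=ctrl.get_state();print(fx(ray('wrist',(280,18),.073,s)))
```

```text
[[206, 129, 72], [207, 130, 73], [207, 130, 74], [187, 112, 59], [165, 91, 44], [130, 67, 29], [68, 34, 16], [73, 37, 17], [74, 38, 18], [73, 39, 19], [72, 38, 15], [73, 39, 18], [71, 34, 12], [73, 39, 20], [71, 58, 50], [71, 73, 71], [72, 72, 71], [70, 71, 69], [72, 72, 70], [72, 73, 70], [72, 71, 69], [72, 73, 70], [69, 71, 68], [72, 72, 70], [69, 70, 68]]
[0.00102248 0.08350562 0.073     ]
```

View pics/wc5.png

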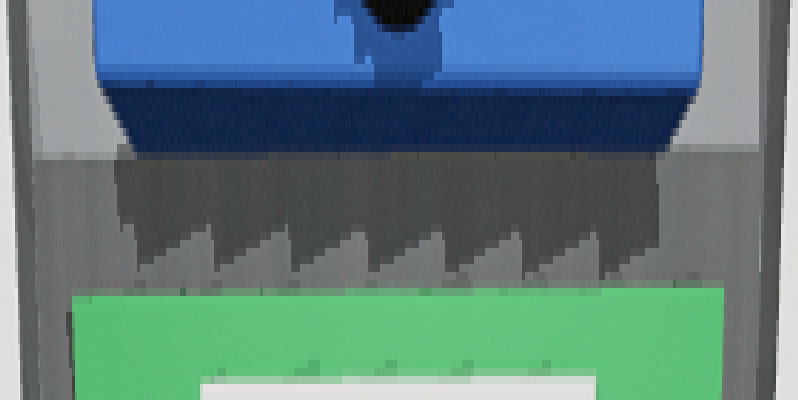

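The blue face meets the plate edge square across its width with no table visible between them, and the force rose to 12 N with no motion. The carrier is seated. Releasing and rising.

Emit:
move_arm:
  commands: [0,-0.05,0,0,0,0,0,0]

```text
time: 11.12
eef_pos: [0.5695, -0.0619, 0.0984]
tcp_rot: [0.068, 0.703, -0.07, 0.704]
contact_force: [-1.4, -7.1, 6.2]
opening: 0.201
```

Emit:
move_arm:
  commands: [0,0,0,0,0,0,0,0,0,0,0,0,0,0,0,0]
  jaw: 50

```text
time: 11.62
eef_pos: [0.569, -0.0602, 0.0974]
tcp_rot: [0.07, 0.704, -0.069, 0.703]
contact_force: [0.1, 0.5, -0.6]
opening: 0.582
```

Run:
```python
from h import *
s=show();im=snap('wrist','w6.png')
im=cv2.imread('pics/w6.png')[0:50,140:420];cv2.imwrite('pics/wc6.png',cv2.resize(im,None,fx=2.85,fy=8,interpolation=cv2.INTER_NEAREST))
```

```text
t 11.625 fix tcp [ 0.0019 -0.021   0.0974] yawerr 0.0 F [ 0.1  0.5 -0.6] open 0.582
```

View pics/w6.png

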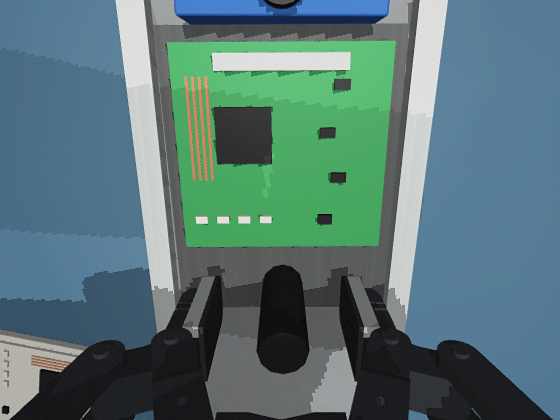

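View pics/wc6.png

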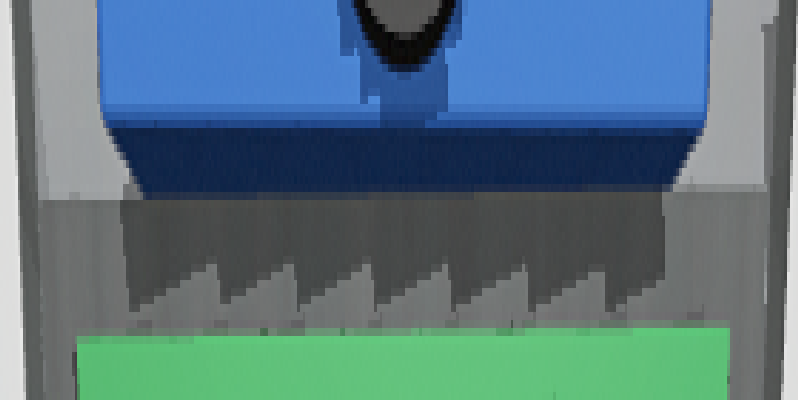

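Still seated after release. Now over the red handle.

Emit:
move_arm:
  commands: [-0.5,0,0,0,-1,0,0,0,-1,0,0,0,-1,0,0,0,-0.7,0,0,0,0,1,0,0,0,1,-0.6,0,0,1,-0.6,0,0,1,-0.6,0,0,1,-0.6,0,0,1,-0.6,0,0,1,-0.6,0,0,1,-0.6,0,0,0.72,0,0,0,0,0,0,0,0,0,0]
  jaw: 60

```text
time: 13.68
eef_pos: [0.5094, 0.1731, 0.2028]
tcp_rot: [0.07, 0.704, -0.07, 0.704]
contact_force: [0.1, 0.6, -0.1]
opening: 0.702
```

Run:
```python
from h import *
s=show();im=snap('wrist','w7.png')
h=cv2.cvtColor(cv2.imread('pics/w7.png'),cv2.COLOR_BGR2HSV);m=cv2.inRange(h,(0,150,60),(8,255,255))
k=max(cv2.findContours(m,0,2)[0],key=cv2.contourArea);r=cv2.minAreaRect(k);print(r,proj('wrist',world([-.1034,.195,.083]),s),fx(ray('wrist',r[0],.085,s)))
im=snap('top','t7.png');im=snap('side','s7.png')
h=cv2.cvtColor(cv2.imread('pics/side0.png'),cv2.COLOR_BGR2HSV)
im=cv2.imread('pics/s7.png')[140:300,200:330];cv2.imwrite('pics/sc7.png',cv2.resize(im,None,fx=3.7,fy=3.7,interpolation=cv2.INTER_CUBIC))
```

```text
t 13.675 fix tcp [-0.1022  0.1962  0.2028] yawerr -0.0006 F [ 0.1  0.6 -0.1] open 0.702
((282.0, 210.5), (91.0, 22.0), 90.0) [280.93406878 210.97740272] [-0.10266251  0.19603218  0.085     ]
```

View pics/w7.png

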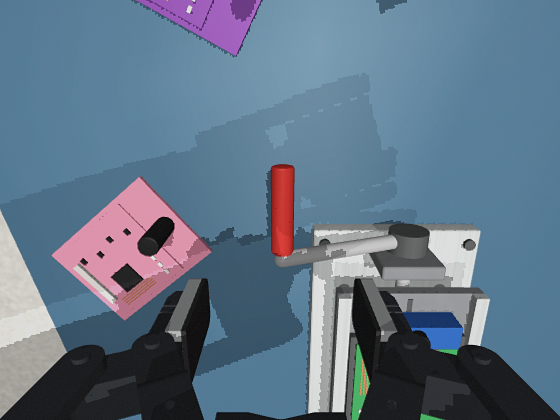

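View pics/sc7.png

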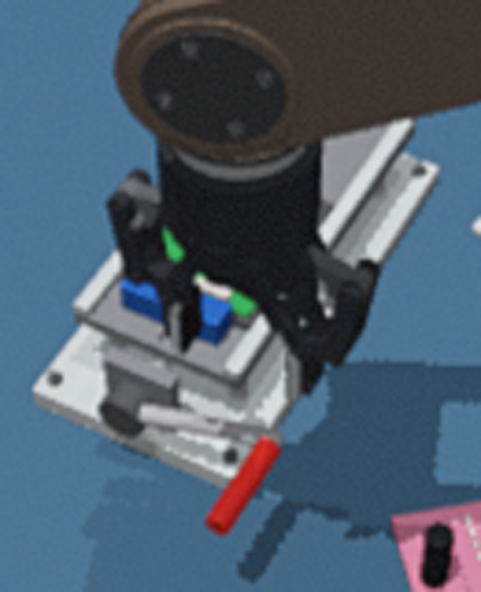

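Handle centre at (282,210) in the wrist view, against the predicted (281,211). Descending to grip.

Emit:
move_arm:
  commands: [0.5,0.12,-0.03,0,1,0,0,0,1,0,0,0,1,0,0,0,0.7,0,0,0,0.4,0,0,0,0.3,0,0,0,0.1,0,0,0,0,0,0,0]

```text
time: 14.95
eef_pos: [0.5092, 0.1768, 0.0783]
tcp_rot: [0.07, 0.703, -0.07, 0.704]
contact_force: [-0.1, 0.7, -0.4]
opening: 0.704
```

Emit:
move_arm:
  commands: [0,0,0,0,0,0,0,0,0,0,0,0,0,0,0,0,0,0,0,0,0,0,0,0,0,0,0,0,0,0,0,0]
  jaw: 0
  force: 70

```text
time: 15.95
eef_pos: [0.511, 0.1764, 0.0789]
tcp_rot: [0.07, 0.702, -0.069, 0.706]
contact_force: [5.0, -1.5, -0.7]
opening: 0.158
```

Run:
```python
from h import *
s=show();im=snap('wrist','w8.png')
prev=None
n=14
for i in range(n+1):
    a=np.radians(20)+1.40*i/n;p=np.array([-.11*np.cos(a),.045+.11*np.sin(a)])
    if prev is not None:
        d=(p-prev)/.025;print('[%.2f,0,%.2f,0]'%(-d[1],d[0]),end=', ')
    prev=p
```

```text
t 15.95 fix tcp [-0.1014  0.1998  0.0789] yawerr -0.0002 F [ 5.  -1.5 -0.7] open 0.158
[-0.41,0,0.17,0], [-0.39,0,0.21,0], [-0.36,0,0.25,0], [-0.34,0,0.28,0], [-0.31,0,0.32,0], [-0.27,0,0.34,0], [-0.24,0,0.37,0], [-0.20,0,0.39,0], [-0.16,0,0.41,0], [-0.12,0,0.42,0], [-0.08,0,0.43,0], [-0.03,0,0.44,0], [0.01,0,0.44,0], [0.06,0,0.44,0],
```

View pics/w8.png

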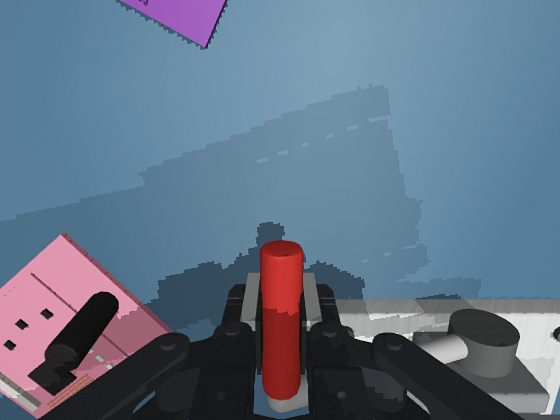

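The handle is between the pads, with opening at 13.5 mm. Swinging the first half of the arc.

Emit:
move_arm:
  commands: [-0.2,0,0.08,0,-0.21,0,0.09,0,-0.39,0,0.21,0,-0.36,0,0.25,0,-0.34,0,0.28,0,-0.31,0,0.32,0,-0.27,0,0.34,0,-0.12,0,0.18,0,-0.12,0,0.19,0,0,0,0,0]

```text
time: 17.25
eef_pos: [0.5565, 0.1672, 0.1357]
tcp_rot: [0.07, 0.704, -0.07, 0.704]
contact_force: [-0.6, 1.0, -10.6]
opening: 0.16
```

```bash
cat >> h.py <<'E'
def lev(s):
    f=fx(s['eef_pos']);x,z=f[0],f[2]+.005-.045
    print('lever q',round(np.arctan2(z,-x)-np.radians(20),3),'R',round(np.hypot(x,z),4))
E
python3 - <<'E'
from h import *
s=show();lev(s)
E
```

```text
t 17.25 fix tcp [-0.055   0.1996  0.1357] yawerr -0.0004 F [ -0.6   1.  -10.6] open 0.16
lever q 0.7 R 0.1104
```

Tracking at 0.70 rad as planned, so on to the second half.

Emit:
move_arm:
  commands: [-0.1,0,0.19,0,-0.1,0,0.2,0,-0.16,0,0.41,0,-0.12,0,0.42,0,-0.08,0,0.43,0,-0.03,0,0.44,0,0.01,0,0.44,0,0.03,0,0.22,0,0.03,0,0.22,0,0,0,0,0,0,0,0,0]

```text
time: 18.62
eef_pos: [0.63, 0.1524, 0.1501]
tcp_rot: [0.069, 0.703, -0.07, 0.705]
contact_force: [-3.8, 0.8, 1.8]
opening: 0.162
```

Run:
```python
from h import *
s=show();lev(s)
snap('wrist','w9.png');snap('side','s9.png');snap('top','t9.png')
im=cv2.imread('pics/s9.png')[140:300,200:330];cv2.imwrite('pics/sc9.png',cv2.resize(im,None,fx=3.7,fy=3.7,interpolation=cv2.INTER_CUBIC))
im=cv2.imread('pics/t9.png')[140:260,180:380];cv2.imwrite('pics/tc9.png',cv2.resize(im,None,fx=4,fy=4,interpolation=cv2.INTER_CUBIC))
```

```text
t 18.625 fix tcp [0.02   0.1995 0.1501] yawerr -0.0001 F [-3.8  0.8  1.8] open 0.162
lever q 1.402 R 0.1119
```

View pics/w9.png

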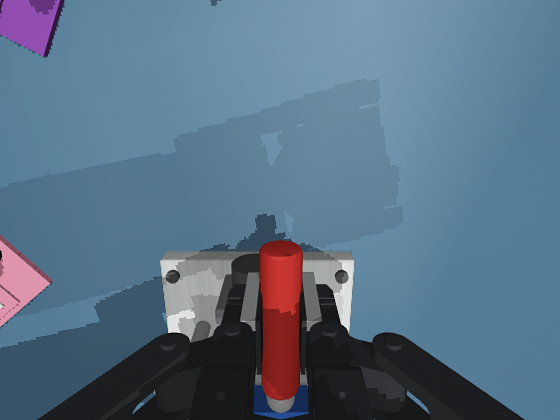

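View pics/sc9.png

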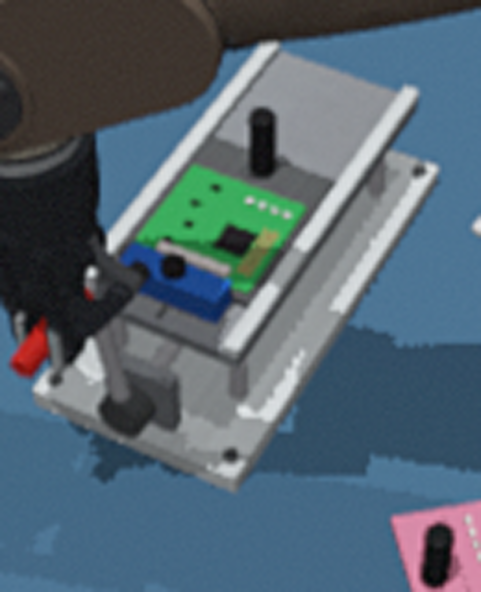

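View pics/tc9.png

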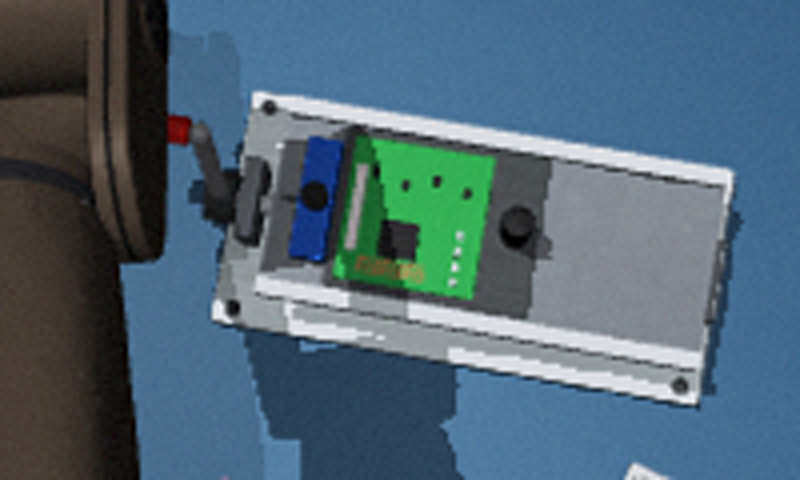

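Run:
```python
from h import *
c=lambda x,y:(180+x/4-.4,140+y/4-.4);s=lambda x,y:(200+x/3.7-.4,140+y/3.7-.4)
k=fx(ray('top',c(517,219),.145));a=fx(ray('top',c(342,138),.111));b=fx(ray('top',c(321,264),.111));print('knob',k,'stop',a,b,'gap top',(a+b)[1]/2-k[1]-.106)
k=fx(ray('side',s(264,113),.145));a=fx(ray('side',s(137,246),.111));b=fx(ray('side',s(232,285),.111));print('side',k,a,b,(a+b)[1]/2-k[1]-.106)
print('side knob tri',fx(tri('top',c(517,219),'side',s(264,113))[0]))
k=fx(ray('top',c(667,250),.123));print('start knob',k)
im=cv2.imread('pics/t9.png')[165:215,250:325];cv2.imwrite('pics/tcc.png',cv2.resize(im,None,fx=10,fy=10,interpolation=cv2.INTER_NEAREST))
im=cv2.imread('pics/s9.png')[195:235,225:290];cv2.imwrite('pics/scc.png',cv2.resize(im,None,fx=12,fy=12,interpolation=cv2.INTER_NEAREST))
```

```text
knob [ 0.00234281 -0.02148284  0.145     ] stop [0.03695772 0.08445858 0.111     ] [-0.03682067  0.0834864   0.111     ] gap top -0.0005446709923415394
side [ 0.00405944 -0.02299367  0.145     ] [0.03429947 0.08792925 0.111     ] [-0.03311669  0.08843087  0.111     ] 0.005173729248935652
side knob tri [ 0.00254114 -0.02125258  0.1469777 ]
start knob [ 0.00254268 -0.10752146  0.123     ]
```

View pics/tcc.png

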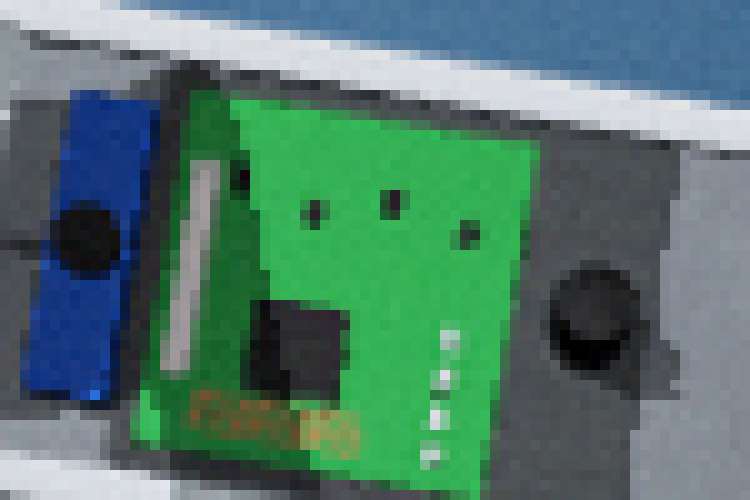

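View pics/scc.png

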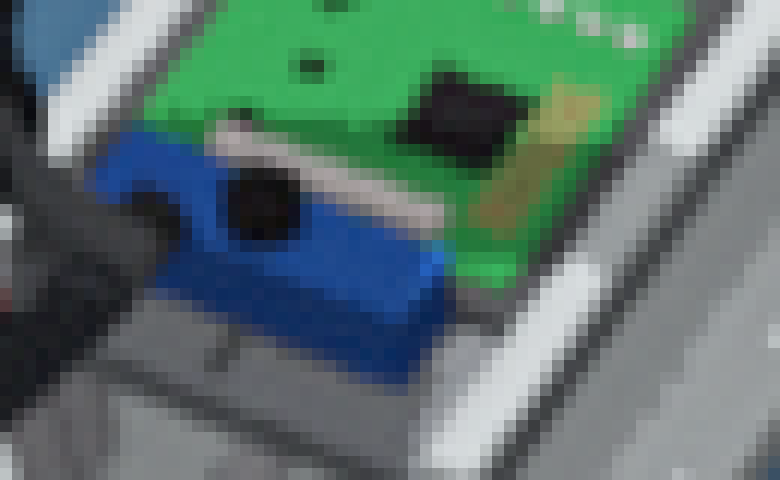

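Run:
```python
from h import *
s=show();lev(s);print(ctrl.sign_off())
```

```text
t 18.775 fix tcp [0.02   0.1995 0.1501] yawerr -0.0001 F [-3.1 -0.3  3.5] open 0.164
lever q 1.401 R 0.1119
the job is handed in; nothing more can be done
None
```

I slid the carrier by its black knob until it seated against the blue stop, then swung the red lever up to the highest lift. I handed in at 18.8 s, still holding the handle; the hand-in reports no verdict.

- **Seating:** the push rose to about 12 N with no more motion. The wrist view showed the plate edge flush with the blue face, including after I let go of the knob.
- **Lever:** the tool position puts the lever at 1.40 rad, with the handle gripped at 70 N and 3 to 5 N felt at the wrist. I didn't measure the table height directly.
- **Carrier after the lift:** the top view gives a gap of -0.5 mm, and the knob is within about 1 mm of where it seated.
- **Disagreement:** casting the side view alone onto the assumed heights gave a gap of 5 mm. That view already placed the stop about 4 mm too far in +y before anything moved, and its crop shows no visible gap, so I trusted the top view.
- **Bystanders:** my path stayed clear of the reel, jar and bin, but I didn't re-measure where they are.

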